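# Load a lens tube into the tube bench until the catch holds it

## Task

Take the lens tube with the red band out of the wooden rack and set it down across the loading deck of the tube bench, in front of the brass catches, and let go. Then roll it gently home by pushing its side: over the catches and against the sprung pad until the pad turns solid, no harder, so that the catches snap up behind it and it stays in the nest by itself. Leave the blue-banded tube in the rack.

Things in the scene. Friction and masses are not known exactly. Their poses are not given: they have to be found in the camera images.
- tube_red: Lens tube with a red band: smooth slippery cylinder, 40 mm diameter, 120 mm long, 0.3 to 0.44 kg, dark with bright end rings and glass end windows; the band is 28 mm from its middle. Origin at its centre; its own y is its axis. Starts lying in the rack, axis 38 mm above the bench. Rolls easily. Grasp its middle, across the diameter. On the catches and in the nest, push with 15 N at most.
- tube_blue: The same tube with a blue band, in the rack's other place (100 mm away, axis to axis; which one is nearer the robot changes). It stays there. Origin at its centre, y along its axis.
- rack: Fixed beech rack, 168 x 104 mm. V saddles hold the tubes along the rack's y, at x = -50 and +50 mm. The saddles stand 35 to 49 mm either side of a tube's middle, so its middle 70 mm is free on both sides down to the base board, 8 mm above the bench. Origin at the centre of its underside.
- tube_bench: Fixed instrument, 254 x 262 mm. Origin at the underside; a tube is rolled in along +x and lies along y. Level loading deck 26 mm above the bench, x = -130 mm (4 mm lip) to +70, between guides 8 mm high at y = +-66. White lamp and detector houses (79 mm high, inner faces y = +-76, from x = 12, give or take 12) with a tie bar between them, its underside 73 mm above the bench, from x = 42 +-12.
- load_spot (a point): Where to set the tube down: centre of a tube lying on the free part of the deck (46 mm above the bench; bench frame x = -80, y = 0 mm). The tube may lie anywhere from the lip to x = -35 mm. Axes as the tube bench.
- catches (a point): Nominal place of the tips of two brass one-way catches at y = +-40 mm (14 mm wide), deck height; x = 13 mm in the bench frame. Ramps rising from 20 mm before the tips; a passing tube presses them flat with under 1 N, and they spring up 16 mm high behind it. They ride on the measuring head, so their true place is up to 12 mm off along x.
- nest (a point): Nominal centre of a tube held in the nest (bench frame x = 35 mm). Head, catches and pad are clamped up to 12 mm off along x, unmeasured: feel for them. The pad meets the tube 26 mm before its place (0.4 N), turns solid 3 mm beyond it (2.6 N; 4 to 7 N on the finger with drag). The catches rise only 2 mm beyond; short of that the pad throws the tube back out. Push to about 10 N, then let go.
Things that resemble listed ones, but are neither listed nor needed, are in the scene too. What is shaped like the tube_red but green or orange is not meant.

How it is judged (in metres and radians):
On the way:
1. the red tube lies on the loading deck, across it, before the catches, let go and at rest (x of tube_red in the frame of tube_bench between -0.112 and -0.02 m and z of tube_red in the frame of tube_bench between 0.043 and 0.05 m and angle between the y axis of tube_red and the y axis of tube_bench, either way round below 0.15 rad and contact force between tube_red and the fingers below 0.1 N and linear speed of tube_red below 0.02 m/s), for 0.2 s.
At the end, for the whole second after the job is handed in: the red tube lies at rest on the deck, held in the nest by the catches (axis 22 to 49 mm along the bench's x, which only a caught tube reaches; within 0.06 rad of the bench's y), let go, and the blue tube is within 12 mm of its start in the rack (x of tube_red in the frame of tube_bench between 0.022 and 0.049 m and z of tube_red in the frame of tube_bench between 0.043 and 0.05 m and angle between the y axis of tube_red and the y axis of tube_bench, either way round below 0.06 rad and contact force between tube_red and the fingers below 0.1 N and linear speed of tube_red below 0.01 m/s and distance of tube_blue from where it was at the start of the episode below 0.012 m); the robot touches nothing.
It fails at once if the red tube, on the catches or in the nest, is pushed or gripped with more than 15 N (x of tube_red in the frame of tube_bench above 0 m and y of tube_red in the frame of tube_bench between -0.05 and 0.05 m and contact force between tube_red and the fingers above 15 N).
It fails at once if the red tube is dropped or slammed on the tube bench (more than 60 N) (contact force between tube_red and tube_bench above 60 N).
It fails at once if the blue tube is moved more than 25 mm (distance of tube_blue from where it was at the start of the episode above 0.025 m).
It also fails if it takes over 64 s, if anything falls off the work surface, if the arm or the gripper's body presses on something with over 40 N, if the wrist force passes 120 N, or if a joint passes its speed limit or range.

## Robot

A 7-joint arm with a two-finger parallel gripper is mounted at the origin on a cart in front of the work surface, level with it; the furniture and walls round the work are solid. World frame = base frame: x ahead of the robot, y to its left, z up, the work surface at z = 0. Lengths are in mm, angles in rad, forces in N, time in s.
With the tool pointing down it reaches from about 400 to 875 mm from the base axis. Payload 4.4 kg.
Tool frame: the origin (TCP) lies between the finger pads; the fingertips stand 22 mm ahead of it and the grasp point (between the pads) lies 3 mm ahead of it; z points along the fingers, y is the line along which they close (so a half turn about z gives the same grasp; the last joint's range is limited). The gripper opens to 85 mm and grips with 20 to 120 N. Pads are 22 mm wide; open, the fingers measure 114 mm over their backs; the gripper's body (76 mm by 85 mm) begins 54 mm behind the grasp point. The pads swing forward as they close: fully open they stand 13 mm farther back than shut.
Start: joints at [-1.182, 0.628, 0.038, 1.517, -0.027, 0.996, -0.02], TCP at [285.514, 583.951, 253.313] pointing down, gripper open.
Joint ranges: [-3.06, 3.06], [-0.37, 2.12], [-1.25, 1.32], [0.18, 2.47], [-1.1, 4.24], [0.23, 1.98], [-2.94, 2.94]. Speed limits (rad/s): [2.57, 2.57, 3.14, 3.14, 3.14, 3.14, 3.14].

## Interface

Orientations are given as [roll, pitch, yaw] about the fixed x, y, z axes, in that order (R = Rz(yaw) Ry(pitch) Rx(roll)).
In Python, from cell import ctrl gives the robot as it stands.
- The arm moves only by the tool step_arm, never from a script. Its argument "plan" is a list of rows, each an object of numbers: "dx", "dy", "dz": the shift along the tool's x, y, z scaled (see below); "ax", "ay", "az": the turn, a rotation vector about the tool's x, y, z scaled (see below); "gripper": the opening, from 0 (shut) to 1 (fully open). A call has 1 to 20 rows; each row shifts and turns the commanded pose from where the row before left it, along the tool's axes as they then stand; what a row does not reach is not made up. The controller multiplies each number of a shift by 0.3 m and each number of a turn by 90 degrees. A row lasts 1/8 s, in which the tool goes at most 62.5 mm and 10.7 degrees, less where a joint would pass 70% of its speed; a pose out of reach is approached as far as the arm can. A call with a number of a shift or a turn outside -1 to 1 is refused whole. A call with a gripper value outside its range is refused whole. The fingers move at their own pace and stop on an object; the grip force is fixed at half the most. Time passes only in rows, so rows that do not move let the fingers close. It gives the time, the measured TCP pose, the force, the opening and the grip force at its end, in the units of the state.
- ctrl.read_state(): the state, without advancing time (a new reading comes with each control period).
- ctrl.get_image(name): name is "side" or "top" or "wrist"; returns a dict with "color" (420x560x3 uint8, red, green, blue), "range_z" (420x560 float32, mm along the optical axis (not along the pixel's ray), 0 where there is no reading), "fx", "fy", "cx", "cy" (pixels), "T" (4x4, takes a point from camera to world coordinates); the wrist camera has in their place "T_tool_cam" (4x4, takes a point from camera to tool coordinates, whose origin is the TCP and whose axes are the flange's). Camera axes: x right, y down, z forward; pixel columns grow to the right and rows downward; lengths in mm; the calibration is good to about 2 mm. A picture is of the moment at which its call begins: read the wrist's pose just before it.
- ctrl.finish_job(): hands the job in; it is judged then, once.
The state is a dict: "clock": time; "qpos": joint angles; "qd": joint speeds; "tau": joint torques, N m; "eef_pos": TCP position; "tool_rot": TCP orientation; "force": force on the tool from outside, world axes, zero at the start; "torque": the same for the moment, N m; "width": finger opening in mm; "gripper_force": force on a finger pad.
Only numpy, scipy, OpenCV 4.12 (cv2) and the standard library are available. Lean on these libraries where they do the work, as an engineer would, in place of code of your own. Each camera call takes 0.05 s, during which the arm holds its last target. There are 200 camera calls.

## Working session

There is one attempt and no reset: what is moved stays moved. The work goes in short steps, Python scripts to look and compute and a tool call to move; the robot and the scene stay as the last step left them, time stands still between calls to the robot, and variables do not carry over. Pictures are saved under pics/ and viewed, at most 10 in all, crops included, and the job is handed in when it is done.

Besides the shell and the picture viewer there is one more tool, called as name([rows], argument=value, ...), one row to a line, values as JSON. step_arm: Moves the arm, as the interface text tells. Shifts and turns lie within -1 to 1; 1 stands for 0.3 m of shift or 90 degrees of turn. Its arguments: {"type":"object","properties":{"plan":{"type":"array"}},"required":["plan"]}

```bash
mkdir -p pics; ls
cat > h.py <<'E'
import numpy as np, cv2
from cell import ctrl
def save(im,n): cv2.imwrite('pics/'+n+'.png',im['color'][:,:,::-1])
def pts(im,T=None):
    T=im['T'] if T is None else T
    z=im['range_z'];v,u=np.mgrid[:z.shape[0],:z.shape[1]]
    P=np.stack([(u-im['cx'])/im['fx']*z,(v-im['cy'])/im['fy']*z,z,np.ones_like(z)],-1)
    return (P@np.array(T).T)[...,:3]
def ray(im,u,v,h,T=None):
    T=np.array(im['T'] if T is None else T)
    d=T[:3,:3]@np.array([(u-im['cx'])/im['fx'],(v-im['cy'])/im['fy'],1]);o=T[:3,3]
    return o+d*(h-o[2])/d[2]
E
python3 - <<'E'
from h import *
s=ctrl.read_state();print(s)
for n in('top','side'):
    im=ctrl.get_image(n);save(im,n+'0');np.savez('pics/'+n+'0',**im)
    print(n,np.round(np.array(im['T']),2).tolist(),im['fx'])
E
```

```text
pics
{'clock': 0.0, 'qpos': array([-1.18182114,  0.62937058,  0.03840077,  1.51838284, -0.02701708,
        0.99628687, -0.0199819 ]), 'qd': array([ 0.00070349, -0.00129635,  0.00092872,  0.00066484,  0.00144177,
       -0.0003103 , -0.0009143 ]), 'tau': array([ 2.91952383e-04, -5.63404834e+01,  1.22696087e+00, -1.93439895e+01,
        1.11636805e-02,  1.07482253e-02,  1.70622496e-05]), 'eef_pos': array([285.20837603, 583.428679  , 252.36769492]), 'tool_rot': array([-3.13966137e+00, -1.14985818e-05,  2.68685924e+00]), 'force': array([ 0.20784958, -0.88639183, -0.01375392]), 'torque': array([-0.0077622 , -0.00572973,  0.02197913]), 'gripper_force': 0.0, 'width': 85.06827522950688}
top [[0.01, -0.98, 0.19, 328.03], [-1.0, -0.01, -0.01, 133.56], [0.01, -0.19, -0.98, 889.46], [0.0, 0.0, 0.0, 1.0]] 425.0572185389652
side [[1.0, -0.05, 0.07, 426.56], [-0.08, -0.68, 0.73, -507.61], [0.02, -0.73, -0.68, 633.98], [0.0, 0.0, 0.0, 1.0]] 489.8158533015493
```

View pics/top0.png

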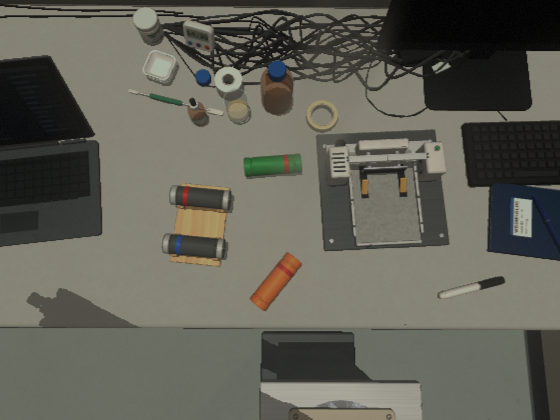

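View pics/side0.png

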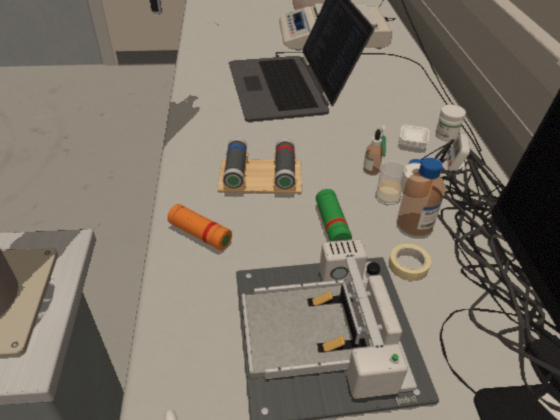

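The top view shows red tube at ~(200,197), blue at (194,246), and the bench centred at ~(385,190). The loading side faces the robot, brass catches are at (365,187) and (403,185). The side view agrees: red is the farther tube at (285,165).

Run:
```python
from h import *
for n,rb,bb in(('top',(165,180,235,265),None),('side',(215,135,305,195),None)):
    im=dict(np.load(f'pics/{n}0.npz'));P=pts(im)
    hsv=cv2.cvtColor(im['color'],cv2.COLOR_RGB2HSV)
    u0,v0,u1,v1=rb
    box=np.zeros(P.shape[:2],bool);box[v0:v1,u0:u1]=1
    R=box&((hsv[...,0]<6)|(hsv[...,0]>172))&(hsv[...,1]>150)
    B=box&(abs(hsv[...,0].astype(int)-115)<12)&(hsv[...,1]>140)
    for k,m in(('red',R),('blue',B)):
        v,u=np.nonzero(m);q=P[m];print(n,k,m.sum(),u.mean(),v.mean(),np.median(q,0).round(1),'zmax',np.percentile(q[:,2],95).round(1),'ray z=50',ray(im,u.mean(),v.mean(),50).round(1))
    # tubes by height
    Z=box&(P[...,2]>40)&(P[...,2]<75)
    c,l,st,ce=cv2.connectedComponentsWithStats(Z.astype(np.uint8))
    for i in range(1,c):
        if st[i,4]<150: continue
        q=P[l==i];(cx,cy),(w,h),a=cv2.minAreaRect(q[:,:2].astype(np.float32));print(n,'tube',st[i],(cx,cy),(w,h),a,np.percentile(q[:,2],97))
        C=np.cov(q[:,:2].T);w_,V=np.linalg.eigh(C);print('  axis',np.degrees(np.arctan2(V[1,1],V[0,1])))
    # bench
    bx=np.zeros_like(box)
    if n=='top': bx[125:255,310:455]=1
    else: bx[235:412,230:435]=1
    for nm,lo,hi in(('deck',21,30),('base',3,18),('high',65,90)):
        m=(bx&(P[...,2]>lo)&(P[...,2]<hi)).astype(np.uint8)
        m=cv2.morphologyEx(m,cv2.MORPH_OPEN,np.ones((3,3)))
        c,l,st,ce=cv2.connectedComponentsWithStats(m)
        for i in range(1,c):
            if st[i,4]<150: continue
            q=P[l==i];print(n,nm,st[i],cv2.minAreaRect(q[:,:2].astype(np.float32)),'z',np.median(q[:,2]))
    m=bx&(abs(hsv[...,0].astype(int)-18)<7)&(hsv[...,1]>140)&(hsv[...,2]>110)
    c,l,st,ce=cv2.connectedComponentsWithStats(m.astype(np.uint8))
    for i in range(1,c):
        if st[i,4]>25: print(n,'brass',st[i],np.median(P[l==i],0).round(1),P[l==i].min(0).round(1),P[l==i].max(0).round(1))
```

```text
top red 76 184.85526315789474 195.64473684210526 [513.5 310.9  55.2] zmax 58.9 ray z=50 [515.1 312.1  50. ]
top blue 57 177.9298245614035 243.87719298245614 [416.1 319.9  55.7] zmax 59.0 ray z=50 [417.4 321.2  50. ]
top tube [ 169  185   62   25 1145] (514.3812866210938, 282.8831481933594) (120.96774291992188, 40.199398040771484) 85.21551513671875 59.31331411784169
  axis 84.9924012893292
top tube [ 165  233   60   26 1165] (415.2273254394531, 291.5085754394531) (119.93355560302734, 39.76953887939453) 84.73604583740234 59.45482167263191
  axis 84.1499665453607
top deck [ 350  160   71   84 4477] ((511.6572265625, -97.52601623535156), (175.96446228027344, 133.7408905029297), 2.6237716674804688) z 25.942122889929806
top base [ 316  130  120  121 3321] ((544.1195678710938, -94.14459228515625), (254.42100524902344, 261.33697509765625), 2.9805209636688232) z 11.858958915690664
top base [ 418  177   31   69 1609] ((496.0520324707031, -200.5616455078125), (146.33657836914062, 62.62311935424805), 0.6140286326408386) z 11.79128353763781
top high [ 328  142  118   37 1875] ((586.7317504882812,
[... 1448 characters left out ...]
1053467) z 12.130378970223433
side base [389 261  37  19 206] ((692.5772705078125, 8.970752716064453), (22.042631149291992, 62.29433822631836), 60.90790557861328) z 10.628078297135119
side base [ 236  263   86   64 1803] ((481.41339111328125, -21.410263061523438), (140.75621032714844, 112.10797882080078), 3.1581833362579346) z 12.125233352079022
side high [ 321  240   87  141 3511] ((584.5225830078125, -92.51426696777344), (66.42330169677734, 232.2158203125), 3.2097952365875244) z 78.7800279306432
side brass [312 292  21  13 141] [539.4 -56.9  35.2] [ 426.6 -507.6   25.5] [557.4 -47.3 634. ]
side brass [323 337  22  14 180] [ 544.2 -135.7   34.9] [ 530.3 -141.9   24.8] [ 561.3 -127.6   44. ]
```

step_arm([
  {"az": 0.1095, "gripper": 1},
  {"az": 0.1095, "gripper": 1},
  {"az": 0.1095, "gripper": 1},
  {"az": 0.1095, "gripper": 1},
  {"az": 0.1095, "gripper": 1},
  {"az": 0.1095, "gripper": 1},
  {"az": 0.1095, "gripper": 1},
  {"dx": -0.0777, "dy": 0.0705, "dz": 0.0278, "gripper": 1},
  {"dx": -0.0777, "dy": 0.0705, "dz": 0.0278, "gripper": 1},
  {"dx": -0.0777, "dy": 0.0705, "dz": 0.0278, "gripper": 1},
  {"dx": -0.0777, "dy": 0.0705, "dz": 0.0278, "gripper": 1},
  {"dx": -0.0777, "dy": 0.0705, "dz": 0.0278, "gripper": 1},
  {"dx": -0.0777, "dy": 0.0705, "dz": 0.0278, "gripper": 1},
  {"dx": -0.0777, "dy": 0.0705, "dz": 0.0278, "gripper": 1},
  {"dx": -0.0777, "dy": 0.0705, "dz": 0.0278, "gripper": 1},
  {"dx": -0.0777, "dy": 0.0705, "dz": 0.0278, "gripper": 1},
  {"dx": -0.0777, "dy": 0.0705, "dz": 0.0278, "gripper": 1},
  {"dx": -0.0777, "dy": 0.0705, "dz": 0.0278, "gripper": 1},
  {"dx": -0.0777, "dy": 0.0705, "dz": 0.0278, "gripper": 1},
])

```text
invalid input
```

```bash
cat >> h.py <<'E'
from scipy.spatial.transform import Rotation as Ro
def wrist(n):
    s=ctrl.read_state();im=ctrl.get_image('wrist')
    T=np.eye(4);T[:3,:3]=Ro.from_euler('xyz',s['tool_rot']).as_matrix();T[:3,3]=s['eef_pos']
    save(im,n);return s,im,T@im['T_tool_cam'] if not isinstance(im['T_tool_cam'],list) else T@np.array(im['T_tool_cam'])
E
python3 - <<'E'
from h import *
s,im,T=wrist('w1');print(s['eef_pos'],np.degrees(s['tool_rot']),s['width'],T.round(1).tolist())
P=pts(im,T);m=(P[...,2]>40)&(P[...,2]<70)&(im['range_z']>90)
c,l,st,ce=cv2.connectedComponentsWithStats(m.astype(np.uint8))
for i in range(1,c):
    if st[i,4]>800:
        q=P[l==i];print(st[i],cv2.minAreaRect(q[:,:2].astype(np.float32)),np.percentile(q[:,2],[50,97]))
E
```

```text
[285.28451826 583.47265146 252.46278395] [-1.79900971e+02  1.42219467e-03  1.53941559e+02] 85.54533724649613 [[0.4, 0.9, 0.2, 225.0], [0.9, -0.4, -0.1, 614.7], [-0.0, 0.3, -1.0, 373.3], [0.0, 0.0, 0.0, 1.0]]
[ 448  385   53   35 1239] ((639.3693237304688, 672.1150512695312), (17.115997314453125, 61.56004333496094), 6.582253932952881) [54.68544891 68.20413183]
```

View pics/w1.png

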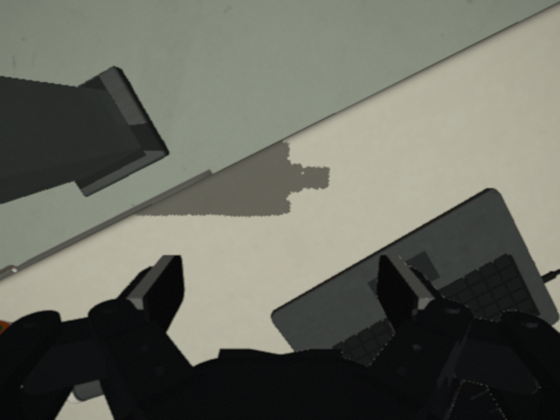

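The move was refused and the arm has not moved; the wrist view shows only the laptop. I'll retry with every key in each row.

step_arm([
  {"dx": 0, "dy": 0, "dz": 0, "ax": 0, "ay": 0, "az": 0.1095, "gripper": 1},
  {"dx": 0, "dy": 0, "dz": 0, "ax": 0, "ay": 0, "az": 0.1095, "gripper": 1},
  {"dx": 0, "dy": 0, "dz": 0, "ax": 0, "ay": 0, "az": 0.1095, "gripper": 1},
  {"dx": 0, "dy": 0, "dz": 0, "ax": 0, "ay": 0, "az": 0.1095, "gripper": 1},
  {"dx": 0, "dy": 0, "dz": 0, "ax": 0, "ay": 0, "az": 0.1095, "gripper": 1},
  {"dx": 0, "dy": 0, "dz": 0, "ax": 0, "ay": 0, "az": 0.1095, "gripper": 1},
  {"dx": 0, "dy": 0, "dz": 0, "ax": 0, "ay": 0, "az": 0.1095, "gripper": 1},
])

```text
clock: 1.02
eef_pos: [285.3, 583.8, 252.9]
tool_rot: [-3.141, 0.001, 1.477]
force: [-0.3, -0.0, 0.4]
width: 85.3
gripper_force: 0.0
```

step_arm([
  {"dx": -0.0777, "dy": 0.0705, "dz": 0.0278, "ax": 0, "ay": 0, "az": 0, "gripper": 1},
  {"dx": -0.0777, "dy": 0.0705, "dz": 0.0278, "ax": 0, "ay": 0, "az": 0, "gripper": 1},
  {"dx": -0.0777, "dy": 0.0705, "dz": 0.0278, "ax": 0, "ay": 0, "az": 0, "gripper": 1},
  {"dx": -0.0777, "dy": 0.0705, "dz": 0.0278, "ax": 0, "ay": 0, "az": 0, "gripper": 1},
  {"dx": -0.0777, "dy": 0.0705, "dz": 0.0278, "ax": 0, "ay": 0, "az": 0, "gripper": 1},
  {"dx": -0.0777, "dy": 0.0705, "dz": 0.0278, "ax": 0, "ay": 0, "az": 0, "gripper": 1},
  {"dx": -0.0777, "dy": 0.0705, "dz": 0.0278, "ax": 0, "ay": 0, "az": 0, "gripper": 1},
  {"dx": -0.0777, "dy": 0.0705, "dz": 0.0278, "ax": 0, "ay": 0, "az": 0, "gripper": 1},
  {"dx": -0.0777, "dy": 0.0705, "dz": 0.0278, "ax": 0, "ay": 0, "az": 0, "gripper": 1},
  {"dx": -0.0777, "dy": 0.0705, "dz": 0.0278, "ax": 0, "ay": 0, "az": 0, "gripper": 1},
  {"dx": -0.0777, "dy": 0.0705, "dz": 0.0278, "ax": 0, "ay": 0, "az": 0, "gripper": 1},
  {"dx": -0.0777, "dy": 0.0705, "dz": 0.0278, "ax": 0, "ay": 0, "az": 0, "gripper": 1},
  {"dx": 0, "dy": 0, "dz": 0, "ax": 0, "ay": 0, "az": 0, "gripper": 1},
  {"dx": 0, "dy": 0, "dz": 0, "ax": 0, "ay": 0, "az": 0, "gripper": 1},
])

```text
clock: 2.78
eef_pos: [513.2, 283.8, 153.1]
tool_rot: [-3.141, -0.001, 1.483]
force: [0.3, 0.6, 0.2]
width: 85.5
gripper_force: 0.0
```

Run:
```python
from h import *
s,im,T=wrist('w2');print(s['eef_pos'],np.degrees(s['tool_rot']),s['width'],T[:3,3])
P=pts(im,T);m=(P[...,2]>42)&(P[...,2]<66)&(im['range_z']>90)
c,l,st,ce=cv2.connectedComponentsWithStats(m.astype(np.uint8))
for i in range(1,c):
    if st[i,4]>800:
        q=P[l==i];print(st[i],cv2.minAreaRect(q[:,:2].astype(np.float32)),np.percentile(q[:,2],[50,97]))
```

```text
[513.16033898 283.77885726 153.09101319] [-1.79945518e+02 -3.01575052e-02  8.49842561e+01] 85.5390085591185 [519.32759321 352.29176609 273.9995505 ]
[ 109  124   69  159 7638] ((415.3555908203125, 296.53289794921875), (117.4113998413086, 38.897884368896484), 84.51058197021484) [55.98799007 59.07772828]
[ 254  125   57  167 8498] ((514.0823364257812, 285.6634216308594), (120.60200500488281, 39.58357620239258), 84.75440979003906) [56.09335568 59.08087439]
[ 512  140   48   53 1964] ((693.6480102539062, 301.78167724609375), (35.35700988769531, 24.477693557739258), 89.85057067871094) [55.65216855 64.60766089]
[ 512  242   48   64 1524] ((702.199462890625, 224.39312744140625), (47.88962936401367, 20.754600524902344), 58.71238708496094) [53.39517425 64.96389872]
```

View pics/w2.png

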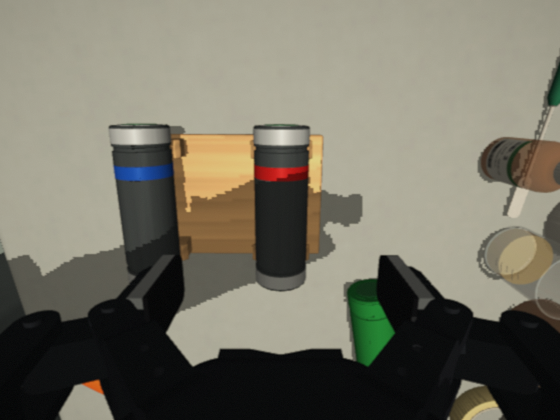

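The wrist view shows the red tube at ~(280,205), centred between the fingers, with its top at 59 mm; blue is at (145,200). Descend and grip.

step_arm([
  {"dx": 0, "dy": 0, "dz": 0.06, "ax": 0, "ay": 0, "az": 0, "gripper": 1},
  {"dx": 0, "dy": 0, "dz": 0.06, "ax": 0, "ay": 0, "az": 0, "gripper": 1},
  {"dx": 0, "dy": 0, "dz": 0.06, "ax": 0, "ay": 0, "az": 0, "gripper": 1},
  {"dx": 0, "dy": 0, "dz": 0.06, "ax": 0, "ay": 0, "az": 0, "gripper": 1},
  {"dx": 0, "dy": 0.002, "dz": 0.06, "ax": 0, "ay": 0, "az": 0, "gripper": 1},
  {"dx": 0, "dy": 0, "dz": 0.053, "ax": 0, "ay": 0, "az": 0, "gripper": 1},
  {"dx": 0, "dy": 0, "dz": 0, "ax": 0, "ay": 0, "az": 0, "gripper": 1},
  {"dx": 0, "dy": 0, "dz": 0, "ax": 0, "ay": 0, "az": 0, "gripper": 0.2},
  {"dx": 0, "dy": 0, "dz": 0, "ax": 0, "ay": 0, "az": 0, "gripper": 0.2},
  {"dx": 0, "dy": 0, "dz": 0, "ax": 0, "ay": 0, "az": 0, "gripper": 0.2},
  {"dx": 0, "dy": 0, "dz": 0, "ax": 0, "ay": 0, "az": 0, "gripper": 0.2},
  {"dx": 0, "dy": 0, "dz": 0, "ax": 0, "ay": 0, "az": 0, "gripper": 0.2},
])

```text
clock: 4.32
eef_pos: [513.6, 283.4, 48.3]
tool_rot: [-3.14, -0.001, 1.483]
force: [-3.1, 0.3, 4.9]
width: 38.2
gripper_force: 59.5
```

step_arm([
  {"dx": 0, "dy": 0, "dz": -0.04, "ax": 0, "ay": 0, "az": 0, "gripper": 0.2},
  {"dx": 0, "dy": 0, "dz": -0.08, "ax": 0, "ay": 0, "az": 0, "gripper": 0.2},
  {"dx": 0, "dy": 0, "dz": -0.08, "ax": 0, "ay": 0, "az": 0, "gripper": 0.2},
  {"dx": 0, "dy": 0, "dz": -0.08, "ax": 0, "ay": 0, "az": 0, "gripper": 0.2},
  {"dx": 0, "dy": 0, "dz": -0.06, "ax": 0, "ay": 0, "az": -0.089, "gripper": 0.2},
  {"dx": -0.05, "dy": -0.009, "dz": 0, "ax": 0, "ay": 0, "az": 0, "gripper": 0.2},
  {"dx": -0.1052, "dy": -0.0182, "dz": 0, "ax": 0, "ay": 0, "az": 0, "gripper": 0.2},
  {"dx": -0.1052, "dy": -0.0182, "dz": 0, "ax": 0, "ay": 0, "az": 0, "gripper": 0.2},
  {"dx": -0.1052, "dy": -0.0182, "dz": 0, "ax": 0, "ay": 0, "az": 0, "gripper": 0.2},
  {"dx": -0.1052, "dy": -0.0182, "dz": 0, "ax": 0, "ay": 0, "az": 0, "gripper": 0.2},
  {"dx": -0.1052, "dy": -0.0182, "dz": 0, "ax": 0, "ay": 0, "az": 0, "gripper": 0.2},
  {"dx": -0.1052, "dy": -0.0182, "dz": 0, "ax": 0, "ay": 0, "az": 0, "gripper": 0.2},
  {"dx": -0.1052, "dy": -0.0182, "dz": 0, "ax": 0, "ay": 0, "az": 0, "gripper": 0.2},
  {"dx": -0.1052, "dy": -0.0182, "dz": 0, "ax": 0, "ay": 0, "az": 0, "gripper": 0.2},
  {"dx": -0.1052, "dy": -0.0182, "dz": 0, "ax": 0, "ay": 0, "az": 0, "gripper": 0.2},
  {"dx": -0.1052, "dy": -0.0182, "dz": 0, "ax": 0, "ay": 0, "az": 0, "gripper": 0.2},
  {"dx": -0.1052, "dy": -0.0182, "dz": 0, "ax": 0, "ay": 0, "az": 0, "gripper": 0.2},
  {"dx": -0.055, "dy": -0.0091, "dz": 0, "ax": 0, "ay": 0, "az": 0, "gripper": 0.2},
  {"dx": 0, "dy": 0, "dz": 0, "ax": 0, "ay": 0, "az": 0, "gripper": 0.2},
  {"dx": 0, "dy": 0, "dz": 0, "ax": 0, "ay": 0, "az": 0, "gripper": 0.2},
])

```text
clock: 6.82
eef_pos: [467.9, -98.0, 149.0]
tool_rot: [-3.141, -0.001, 1.622]
force: [-0.1, 0.1, -3.4]
width: 38.5
gripper_force: 60.9
```

Run:
```python
from h import *
s,im,T=wrist('w3');print(s['eef_pos'],np.degrees(s['tool_rot']),s['width'],s['force'])
P=pts(im,T);m=(P[...,2]>23)&(P[...,2]<29)&(im['range_z']>150)
q=P[m];print(cv2.minAreaRect(q[:,:2].astype(np.float32)))
```

```text
[467.92010684 -97.97167845 148.9870066 ] [-1.79941568e+02 -4.03210537e-02  9.29221894e+01] 38.48355368575837 [-0.05641872  0.14431025 -3.39508747]
((530.7692260742188, -86.10384368896484), (220.30967712402344, 213.43136596679688), 3.0225205421447754)
```

View pics/w3.png

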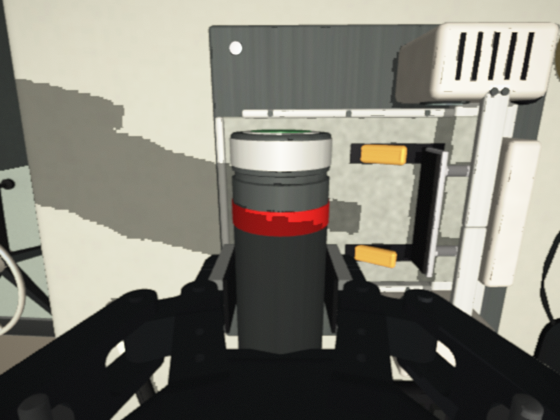

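The tube is held level at (280,230), over the deck and short of the brass catches at (383,154) and (375,255). Lower it.

step_arm([
  {"dx": 0, "dy": 0, "dz": 0.06, "ax": 0, "ay": 0, "az": 0, "gripper": 0.2},
  {"dx": 0, "dy": 0, "dz": 0.08, "ax": 0, "ay": 0, "az": 0, "gripper": 0.2},
  {"dx": 0, "dy": 0, "dz": 0.08, "ax": 0, "ay": 0, "az": 0, "gripper": 0.2},
  {"dx": 0, "dy": 0, "dz": 0.04, "ax": 0, "ay": 0, "az": 0, "gripper": 0.2},
  {"dx": 0, "dy": 0, "dz": 0.02, "ax": 0, "ay": 0, "az": 0, "gripper": 0.2},
  {"dx": 0, "dy": 0, "dz": 0.01, "ax": 0, "ay": 0, "az": 0, "gripper": 0.2},
  {"dx": 0, "dy": 0, "dz": 0.004, "ax": 0, "ay": 0, "az": 0, "gripper": 0.2},
  {"dx": 0, "dy": 0, "dz": 0, "ax": 0, "ay": 0, "az": 0, "gripper": 0.2},
  {"dx": 0, "dy": 0, "dz": 0, "ax": 0, "ay": 0, "az": 0, "gripper": 0.2},
])

```text
clock: 8.0
eef_pos: [468.8, -98.7, 61.5]
tool_rot: [3.141, 0.0, 1.622]
force: [-0.0, 0.3, -4.0]
width: 38.1
gripper_force: 60.8
```

step_arm([
  {"dx": 0, "dy": 0, "dz": 0.005, "ax": 0, "ay": 0, "az": 0, "gripper": 0.2},
  {"dx": 0, "dy": 0, "dz": 0.005, "ax": 0, "ay": 0, "az": 0, "gripper": 0.2},
  {"dx": 0, "dy": 0, "dz": 0.003, "ax": 0, "ay": 0, "az": 0, "gripper": 0.2},
  {"dx": 0, "dy": 0, "dz": 0, "ax": 0, "ay": 0, "az": 0, "gripper": 0.2},
])

```text
clock: 8.5
eef_pos: [468.5, -98.6, 57.1]
tool_rot: [-3.141, -0.0, 1.623]
force: [0.3, 0.4, -3.0]
width: 38.2
gripper_force: 60.8
```

step_arm([
  {"dx": 0, "dy": 0, "dz": 0.002, "ax": 0, "ay": 0, "az": 0, "gripper": 0.2},
  {"dx": 0, "dy": 0, "dz": 0.002, "ax": 0, "ay": 0, "az": 0, "gripper": 0.2},
  {"dx": 0, "dy": 0, "dz": 0, "ax": 0, "ay": 0, "az": 0, "gripper": 0.2},
])

```text
clock: 8.88
eef_pos: [468.5, -98.6, 56.1]
tool_rot: [3.142, -0.0, 1.623]
force: [0.3, 0.0, -1.4]
width: 38.0
gripper_force: 61.2
```

step_arm([
  {"dx": 0, "dy": 0, "dz": 0.002, "ax": 0, "ay": 0, "az": 0, "gripper": 0.2},
  {"dx": 0, "dy": 0, "dz": 0, "ax": 0, "ay": 0, "az": 0, "gripper": 0.2},
  {"dx": 0, "dy": 0, "dz": 0, "ax": 0, "ay": 0, "az": 0, "gripper": 0.75},
  {"dx": 0, "dy": 0, "dz": 0, "ax": 0, "ay": 0, "az": 0, "gripper": 0.75},
  {"dx": 0, "dy": 0, "dz": 0, "ax": 0, "ay": 0, "az": 0, "gripper": 0.75},
  {"dx": 0, "dy": 0, "dz": 0, "ax": 0, "ay": 0, "az": 0, "gripper": 0.75},
  {"dx": 0, "dy": 0, "dz": 0, "ax": 0, "ay": 0, "az": 0, "gripper": 0.75},
  {"dx": 0, "dy": 0, "dz": 0, "ax": 0, "ay": 0, "az": 0, "gripper": 0.75},
  {"dx": 0, "dy": 0, "dz": -0.03, "ax": 0, "ay": 0, "az": 0, "gripper": 0.75},
  {"dx": 0, "dy": 0, "dz": -0.1, "ax": 0, "ay": 0, "az": 0, "gripper": 0.75},
  {"dx": 0, "dy": 0, "dz": -0.1, "ax": 0, "ay": 0, "az": 0, "gripper": 0.75},
  {"dx": 0, "dy": 0, "dz": -0.05, "ax": 0, "ay": 0, "az": 0, "gripper": 0.75},
  {"dx": 0, "dy": -0.1, "dz": 0, "ax": 0, "ay": 0, "az": 0, "gripper": 0.35},
  {"dx": 0, "dy": 0, "dz": 0, "ax": 0, "ay": 0, "az": 0, "gripper": 0.35},
])

```text
clock: 10.62
eef_pos: [436.1, -100.1, 140.1]
tool_rot: [-3.14, -0.001, 1.621]
force: [0.8, -0.3, 0.4]
width: 30.1
gripper_force: 0.0
```

Run:
```python
from h import *
s,im,T=wrist('w4');print(s['eef_pos'],np.degrees(s['tool_rot']),s['width'],s['force'],s['qpos'])
def tube(P,im,n):
    hsv=cv2.cvtColor(im['color'],cv2.COLOR_RGB2HSV)
    red=((hsv[...,0]<6)|(hsv[...,0]>172))&(hsv[...,1]>150)&(abs(P[...,1]+95)<80)
    print(n,'red',np.median(P[red],0).round(1),red.sum())
    m=(P[...,2]>50)&(P[...,2]<69)&(abs(P[...,1]+95)<75)&(P[...,0]>400)&(P[...,0]<535)
    q=P[m];print(n,m.sum(),cv2.minAreaRect(q[:,:2].astype(np.float32)),np.percentile(q[:,2],97))
tube(pts(im,T),im,'wrist')
im=ctrl.get_image('side');save(im,'s4');tube(pts(im),im,'side')
```

```text
[ 436.13760432 -100.14960444  140.08554364] [-1.79880429e+02 -3.43730738e-02  9.29040888e+01] 30.052854061386707 [ 0.7651686  -0.32073629  0.42863984] [ 0.05672767  0.5473505   0.15156169  2.17338451 -0.18782556  0.43488492
  0.40796982]
wrist red [464.5 -68.   64.2] 888
wrist 8046 ((468.70428466796875, -95.92727661132812), (39.5610466003418, 120.46016693115234), 2.6078879833221436) 66.74007092421193
side red [474.1 -70.6  65.7] 195
side 1883 ((467.55987548828125, -98.18706512451172), (39.453731536865234, 121.9263687133789), 2.5100467205047607) 66.9166832727013
```

View pics/s4.png

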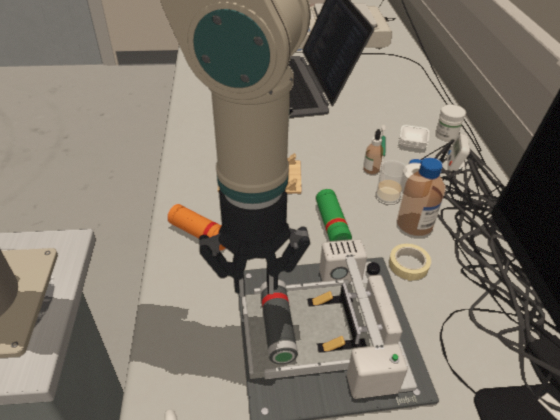

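The side view shows the red tube lying across the deck at ~(280,325), let go, in front of the catches. Both views agree on (468,-97). Next I turn the tool 90° so both fingers can push its side, and come down behind it.

step_arm([
  {"dx": 0, "dy": 0, "dz": 0, "ax": 0, "ay": 0, "az": 0.1111, "gripper": 0.35},
  {"dx": 0, "dy": 0, "dz": 0, "ax": 0, "ay": 0, "az": 0.1111, "gripper": 0.35},
  {"dx": 0, "dy": 0, "dz": 0, "ax": 0, "ay": 0, "az": 0.1111, "gripper": 0.35},
  {"dx": 0, "dy": 0, "dz": 0, "ax": 0, "ay": 0, "az": 0.1111, "gripper": 0.35},
  {"dx": 0, "dy": 0, "dz": 0, "ax": 0, "ay": 0, "az": 0.1111, "gripper": 0.35},
  {"dx": 0, "dy": 0, "dz": 0, "ax": 0, "ay": 0, "az": 0.1111, "gripper": 0.35},
  {"dx": 0, "dy": 0, "dz": 0, "ax": 0, "ay": 0, "az": 0.1111, "gripper": 0.35},
  {"dx": 0, "dy": 0, "dz": 0, "ax": 0, "ay": 0, "az": 0.1111, "gripper": 0.35},
  {"dx": 0, "dy": 0, "dz": 0, "ax": 0, "ay": 0, "az": 0.1111, "gripper": 0.35},
  {"dx": -0.037, "dy": 0, "dz": 0, "ax": 0, "ay": 0, "az": 0, "gripper": 0.35},
  {"dx": 0, "dy": 0, "dz": 0, "ax": 0, "ay": 0, "az": 0, "gripper": 0.35},
  {"dx": 0, "dy": 0, "dz": 0, "ax": 0, "ay": 0, "az": 0, "gripper": 0.35},
])

```text
clock: 12.22
eef_pos: [427.7, -100.8, 139.5]
tool_rot: [-3.141, -0.001, 0.053]
force: [-0.6, -0.3, -0.3]
width: 29.8
gripper_force: 0.0
```

step_arm([
  {"dx": -0.007, "dy": 0, "dz": 0.06, "ax": 0, "ay": 0, "az": 0, "gripper": 0.35},
  {"dx": 0, "dy": 0, "dz": 0.08, "ax": 0, "ay": 0, "az": 0, "gripper": 0.35},
  {"dx": 0, "dy": 0, "dz": 0.07, "ax": 0, "ay": 0, "az": 0, "gripper": 0.35},
  {"dx": 0, "dy": 0, "dz": 0.05, "ax": 0, "ay": 0, "az": 0, "gripper": 0.35},
  {"dx": 0, "dy": 0, "dz": 0.02, "ax": 0, "ay": 0, "az": 0, "gripper": 0.35},
  {"dx": 0, "dy": 0, "dz": 0, "ax": 0, "ay": 0, "az": 0, "gripper": 0.35},
])

```text
clock: 12.98
eef_pos: [425.5, -101.0, 55.4]
tool_rot: [-3.141, 0.0, 0.052]
force: [-0.1, -0.1, 0.1]
width: 29.8
gripper_force: 0.0
```

step_arm([
  {"dx": 0.01, "dy": 0, "dz": 0, "ax": 0, "ay": 0, "az": 0, "gripper": 0.35},
  {"dx": 0.01, "dy": 0, "dz": 0, "ax": 0, "ay": 0, "az": 0, "gripper": 0.35},
  {"dx": 0.006, "dy": 0, "dz": 0, "ax": 0, "ay": 0, "az": 0, "gripper": 0.35},
  {"dx": 0.006, "dy": 0, "dz": 0, "ax": 0, "ay": 0, "az": 0, "gripper": 0.35},
  {"dx": 0.007, "dy": 0, "dz": 0, "ax": 0, "ay": 0, "az": 0, "gripper": 0.35},
  {"dx": 0.008, "dy": 0, "dz": 0, "ax": 0, "ay": 0, "az": 0, "gripper": 0.35},
  {"dx": 0.01, "dy": 0, "dz": 0, "ax": 0, "ay": 0, "az": 0, "gripper": 0.35},
  {"dx": 0.01, "dy": 0, "dz": 0, "ax": 0, "ay": 0, "az": 0, "gripper": 0.35},
  {"dx": 0.01, "dy": 0, "dz": 0, "ax": 0, "ay": 0, "az": 0, "gripper": 0.35},
  {"dx": 0.01, "dy": 0, "dz": 0, "ax": 0, "ay": 0, "az": 0, "gripper": 0.35},
  {"dx": 0.01, "dy": 0, "dz": 0, "ax": 0, "ay": 0, "az": 0, "gripper": 0.35},
  {"dx": 0.01, "dy": 0, "dz": 0, "ax": 0, "ay": 0, "az": 0, "gripper": 0.35},
  {"dx": 0.01, "dy": 0, "dz": 0, "ax": 0, "ay": 0, "az": 0, "gripper": 0.35},
  {"dx": 0.01, "dy": 0, "dz": 0, "ax": 0, "ay": 0, "az": 0, "gripper": 0.35},
  {"dx": 0.01, "dy": 0, "dz": 0, "ax": 0, "ay": 0, "az": 0, "gripper": 0.35},
])

```text
clock: 14.85
eef_pos: [466.6, -98.7, 55.4]
tool_rot: [-3.142, 0.0, 0.052]
force: [0.2, -0.5, 0.6]
width: 30.0
gripper_force: 0.1
```

step_arm([
  {"dx": 0.01, "dy": 0, "dz": 0, "ax": 0, "ay": 0, "az": 0, "gripper": 0.35},
  {"dx": 0.01, "dy": 0, "dz": 0, "ax": 0, "ay": 0, "az": 0, "gripper": 0.35},
  {"dx": 0.01, "dy": 0, "dz": 0, "ax": 0, "ay": 0, "az": 0, "gripper": 0.35},
  {"dx": 0.01, "dy": 0, "dz": 0, "ax": 0, "ay": 0, "az": 0, "gripper": 0.35},
  {"dx": 0.01, "dy": 0, "dz": 0, "ax": 0, "ay": 0, "az": 0, "gripper": 0.35},
  {"dx": 0.01, "dy": 0, "dz": 0, "ax": 0, "ay": 0, "az": 0, "gripper": 0.35},
  {"dx": 0.01, "dy": 0, "dz": 0, "ax": 0, "ay": 0, "az": 0, "gripper": 0.35},
  {"dx": 0.01, "dy": 0, "dz": 0, "ax": 0, "ay": 0, "az": 0, "gripper": 0.35},
  {"dx": 0.01, "dy": 0, "dz": 0, "ax": 0, "ay": 0, "az": 0, "gripper": 0.35},
  {"dx": 0.01, "dy": 0, "dz": 0, "ax": 0, "ay": 0, "az": 0, "gripper": 0.35},
  {"dx": 0.01, "dy": 0, "dz": 0, "ax": 0, "ay": 0, "az": 0, "gripper": 0.35},
  {"dx": 0.01, "dy": 0, "dz": 0, "ax": 0, "ay": 0, "az": 0, "gripper": 0.35},
])

```text
clock: 16.35
eef_pos: [502.5, -96.8, 55.4]
tool_rot: [-3.142, 0.0, 0.052]
force: [-0.0, -1.1, -0.3]
width: 29.9
gripper_force: 0.2
```

```bash
cat > look.py <<'E'
import sys
from h import *
s=ctrl.read_state();print(s['eef_pos'],s['tool_rot'],s['force'],s['width'])
im=ctrl.get_image('side');save(im,sys.argv[1]);P=pts(im)
hsv=cv2.cvtColor(im['color'],cv2.COLOR_RGB2HSV)
red=((hsv[...,0]<6)|(hsv[...,0]>172))&(hsv[...,1]>150)&(abs(P[...,1]+95)<80)
red[:235]=0
if red.sum(): print('red',np.median(P[red],0).round(1),red.sum(),P[red].min(0),P[red].max(0))
c=np.array([543,-94.3]);e=np.array([np.cos(.0525),np.sin(.0525)])
b=(P[...,:2]-c)@e; y=(P[...,:2]-c)@np.array([-e[1],e[0]])
for lo,hi in((-58,-35),(-35,-20),(20,35),(35,58)):
    m=(y>lo)&(y<hi)&(P[...,2]>58)&(P[...,2]<68.5)&(b>-110)&(b<60)
    if m.sum()>10: t=m&(P[...,2]>64.5);print('y',lo,hi,m.sum(),'b range',np.percentile(b[m],[2,98]).round(1),'top',np.median(b[t]).round(1),t.sum())
E
python3 look.py s5
```

```text
[502.5454517  -96.79359722  55.42207033] [-3.14154174e+00  5.57301526e-05  5.19648870e-02] [-0.00850141 -1.0784383  -0.2642307 ] 29.8575164894533
red [542.1 -65.7  64.5] 51 [ 522.20357369 -169.72817019   55.02460357] [762.346573   -58.17059364 254.62845488]
y -58 -35 356 b range [-26.3  30.2] top -10.4 140
y -35 -20 197 b range [-28.3  31.9] top -10.4 79
y 20 35 98 b range [-9.7 32.3] top -5.1 32
y 35 58 53 b range [-3.7 31.9] top -2.4 6
```

View pics/s5.png

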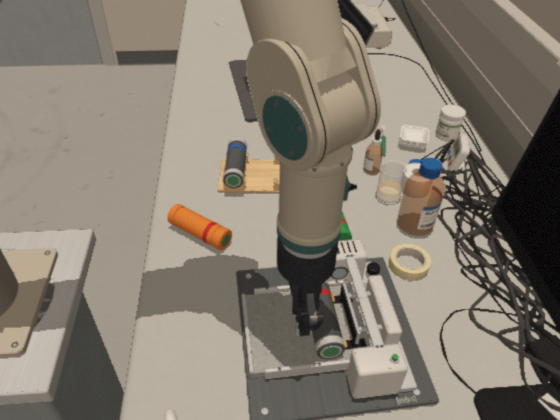

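The side view shows the tube at ~(325,325), straight against the fingers with its axis at bench x ≈ -10, just on the ramps. Continue gently.

step_arm([
  {"dx": 0.01, "dy": 0, "dz": 0, "ax": 0, "ay": 0, "az": 0, "gripper": 0.35},
  {"dx": 0.01, "dy": 0, "dz": 0, "ax": 0, "ay": 0, "az": 0, "gripper": 0.35},
  {"dx": 0.01, "dy": 0, "dz": 0, "ax": 0, "ay": 0, "az": 0, "gripper": 0.35},
  {"dx": 0.01, "dy": 0, "dz": 0, "ax": 0, "ay": 0, "az": 0, "gripper": 0.35},
  {"dx": 0.01, "dy": 0, "dz": 0, "ax": 0, "ay": 0, "az": 0, "gripper": 0.35},
  {"dx": 0.01, "dy": 0, "dz": 0, "ax": 0, "ay": 0, "az": 0, "gripper": 0.35},
  {"dx": 0.01, "dy": 0, "dz": 0, "ax": 0, "ay": 0, "az": 0, "gripper": 0.35},
  {"dx": 0.01, "dy": 0, "dz": 0, "ax": 0, "ay": 0, "az": 0, "gripper": 0.35},
  {"dx": 0.005, "dy": 0, "dz": 0, "ax": 0, "ay": 0, "az": 0, "gripper": 0.35},
  {"dx": 0.005, "dy": 0, "dz": 0, "ax": 0, "ay": 0, "az": 0, "gripper": 0.35},
])

```text
clock: 17.65
eef_pos: [529.2, -95.3, 55.3]
tool_rot: [-3.141, 0.001, 0.052]
force: [-2.5, 0.4, 1.2]
width: 29.8
gripper_force: 1.3
```

step_arm([
  {"dx": 0.004, "dy": 0, "dz": 0, "ax": 0, "ay": 0, "az": 0, "gripper": 0.35},
  {"dx": 0.004, "dy": 0, "dz": 0, "ax": 0, "ay": 0, "az": 0, "gripper": 0.35},
  {"dx": 0.004, "dy": 0, "dz": 0, "ax": 0, "ay": 0, "az": 0, "gripper": 0.35},
  {"dx": 0.004, "dy": 0, "dz": 0, "ax": 0, "ay": 0, "az": 0, "gripper": 0.35},
])

```text
clock: 18.15
eef_pos: [534.1, -95.1, 55.4]
tool_rot: [-3.141, 0.0, 0.052]
force: [-2.9, 0.0, 1.2]
width: 29.9
gripper_force: 1.4
```

step_arm([
  {"dx": 0.003, "dy": 0, "dz": 0, "ax": 0, "ay": 0, "az": 0, "gripper": 0.35},
  {"dx": 0.003, "dy": 0, "dz": 0, "ax": 0, "ay": 0, "az": 0, "gripper": 0.35},
  {"dx": 0.003, "dy": 0, "dz": 0, "ax": 0, "ay": 0, "az": 0, "gripper": 0.35},
])

```text
clock: 18.52
eef_pos: [536.8, -95.0, 55.4]
tool_rot: [-3.141, 0.0, 0.052]
force: [-3.1, 0.6, 0.8]
width: 29.7
gripper_force: 1.5
```

step_arm([
  {"dx": 0.002, "dy": 0, "dz": 0, "ax": 0, "ay": 0, "az": 0, "gripper": 0.35},
  {"dx": 0.002, "dy": 0, "dz": 0, "ax": 0, "ay": 0, "az": 0, "gripper": 0.35},
  {"dx": 0.002, "dy": 0, "dz": 0, "ax": 0, "ay": 0, "az": 0, "gripper": 0.35},
])

```text
clock: 18.9
eef_pos: [538.6, -94.9, 55.4]
tool_rot: [-3.141, 0.0, 0.052]
force: [-2.9, 0.1, 0.3]
width: 30.0
gripper_force: 1.6
```

step_arm([
  {"dx": 0.002, "dy": 0, "dz": 0, "ax": 0, "ay": 0, "az": 0, "gripper": 0.35},
  {"dx": 0.002, "dy": 0, "dz": 0, "ax": 0, "ay": 0, "az": 0, "gripper": 0.35},
  {"dx": 0.002, "dy": 0, "dz": 0, "ax": 0, "ay": 0, "az": 0, "gripper": 0.35},
])

```text
clock: 19.27
eef_pos: [540.4, -94.8, 55.4]
tool_rot: [-3.141, 0.0, 0.052]
force: [-4.2, -0.0, 0.1]
width: 29.9
gripper_force: 1.7
```

step_arm([
  {"dx": 0.002, "dy": 0, "dz": 0, "ax": 0, "ay": 0, "az": 0, "gripper": 0.35},
  {"dx": 0.002, "dy": 0, "dz": 0, "ax": 0, "ay": 0, "az": 0, "gripper": 0.35},
  {"dx": 0.002, "dy": 0, "dz": 0, "ax": 0, "ay": 0, "az": 0, "gripper": 0.35},
])

```text
clock: 19.65
eef_pos: [542.2, -94.7, 55.4]
tool_rot: [-3.141, 0.0, 0.052]
force: [-3.3, 1.5, 0.7]
width: 29.8
gripper_force: 1.8
```

step_arm([
  {"dx": 0.002, "dy": 0, "dz": 0, "ax": 0, "ay": 0, "az": 0, "gripper": 0.35},
  {"dx": 0.002, "dy": 0, "dz": 0, "ax": 0, "ay": 0, "az": 0, "gripper": 0.35},
  {"dx": 0.002, "dy": 0, "dz": 0, "ax": 0, "ay": 0, "az": 0, "gripper": 0.35},
])

```text
clock: 20.02
eef_pos: [544.0, -94.6, 55.4]
tool_rot: [-3.141, 0.0, 0.052]
force: [-2.8, -0.0, 1.5]
width: 29.9
gripper_force: 1.8
```

step_arm([
  {"dx": 0.002, "dy": 0, "dz": 0, "ax": 0, "ay": 0, "az": 0, "gripper": 0.35},
  {"dx": 0.002, "dy": 0, "dz": 0, "ax": 0, "ay": 0, "az": 0, "gripper": 0.35},
  {"dx": 0.002, "dy": 0, "dz": 0, "ax": 0, "ay": 0, "az": 0, "gripper": 0.35},
])

```text
clock: 20.4
eef_pos: [545.7, -94.5, 55.4]
tool_rot: [-3.141, 0.0, 0.052]
force: [-3.7, 1.3, 1.8]
width: 30.1
gripper_force: 2.1
```

step_arm([
  {"dx": 0.002, "dy": 0, "dz": 0, "ax": 0, "ay": 0, "az": 0, "gripper": 0.35},
  {"dx": 0.002, "dy": 0, "dz": 0, "ax": 0, "ay": 0, "az": 0, "gripper": 0.35},
])

```text
clock: 20.65
eef_pos: [546.5, -94.5, 55.4]
tool_rot: [-3.141, 0.001, 0.052]
force: [-6.2, 1.0, 2.5]
width: 29.8
gripper_force: 3.0
```

step_arm([
  {"dx": 0.001, "dy": 0, "dz": 0, "ax": 0, "ay": 0, "az": 0, "gripper": 0.35},
  {"dx": 0, "dy": 0, "dz": 0, "ax": 0, "ay": 0, "az": 0, "gripper": 0.35},
])

```text
clock: 20.9
eef_pos: [546.5, -94.5, 55.4]
tool_rot: [-3.141, 0.001, 0.052]
force: [-6.1, 1.3, 2.8]
width: 30.1
gripper_force: 2.9
```

step_arm([
  {"dx": 0.001, "dy": 0, "dz": 0, "ax": 0, "ay": 0, "az": 0, "gripper": 0.35},
  {"dx": 0.001, "dy": 0, "dz": 0, "ax": 0, "ay": 0, "az": 0, "gripper": 0.35},
])

```text
clock: 21.15
eef_pos: [546.6, -94.5, 55.3]
tool_rot: [-3.141, 0.002, 0.052]
force: [-7.9, 0.0, 3.6]
width: 29.8
gripper_force: 3.6
```

step_arm([
  {"dx": 0.001, "dy": 0, "dz": 0, "ax": 0, "ay": 0, "az": 0, "gripper": 0.35},
  {"dx": 0.001, "dy": 0, "dz": 0, "ax": 0, "ay": 0, "az": 0, "gripper": 0.35},
])

```text
clock: 21.4
eef_pos: [546.6, -94.5, 55.3]
tool_rot: [-3.141, 0.003, 0.052]
force: [-8.5, 0.5, 4.3]
width: 29.7
gripper_force: 4.2
```

The pad is solid at about 9.5 N, with the finger stopped at x = 546.6. Back off gently and look.

step_arm([
  {"dx": -0.004, "dy": 0, "dz": 0, "ax": 0, "ay": 0, "az": 0, "gripper": 0.35},
  {"dx": -0.006, "dy": 0, "dz": 0, "ax": 0, "ay": 0, "az": 0, "gripper": 0.35},
  {"dx": -0.01, "dy": 0, "dz": 0, "ax": 0, "ay": 0, "az": 0, "gripper": 0.35},
  {"dx": -0.02, "dy": 0, "dz": 0, "ax": 0, "ay": 0, "az": 0, "gripper": 0.35},
  {"dx": -0.05, "dy": 0, "dz": 0, "ax": 0, "ay": 0, "az": 0, "gripper": 0.35},
  {"dx": -0.05, "dy": 0, "dz": 0, "ax": 0, "ay": 0, "az": 0, "gripper": 0.35},
  {"dx": 0, "dy": 0, "dz": 0, "ax": 0, "ay": 0, "az": 0, "gripper": 0.35},
])

```text
clock: 22.28
eef_pos: [506.1, -97.0, 55.7]
tool_rot: [3.141, -0.0, 0.05]
force: [-0.2, -0.9, -0.8]
width: 30.1
gripper_force: 0.0
```

```bash
python3 look.py s6
```

```text
[506.05365197 -97.02971678  55.70680081] [ 3.14145408e+00 -1.56756105e-04  5.04827142e-02] [-0.2230531  -0.86016887 -0.79608577] 30.075051425326766
red [566.7 -64.4  64.5] 129 [ 553.30072878 -172.68075637   27.08025395] [763.15773629 -52.25192702 262.56685959]
y -58 -35 297 b range [16.  42.1] top 31.2 143
y -35 -20 188 b range [-46.5  42.2] top 32.0 87
y 20 35 153 b range [15.3 41.6] top 31.3 81
y 35 58 223 b range [15.8 42. ] top 31.2 106
```

View pics/s6.png

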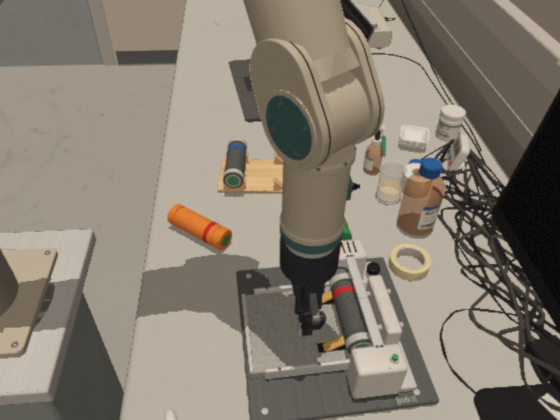

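The tube sits square in the nest at ~(350,310), bench x ≈ 31, with the catches up behind it and the fingers clear. Blue is still in the rack. I'll lift clear, check once more and hand in.

step_arm([
  {"dx": 0, "dy": 0, "dz": -0.08, "ax": 0, "ay": 0, "az": 0, "gripper": 0.35},
  {"dx": 0, "dy": 0, "dz": -0.1, "ax": 0, "ay": 0, "az": 0, "gripper": 0.35},
  {"dx": 0, "dy": 0, "dz": -0.1, "ax": 0, "ay": 0, "az": 0, "gripper": 0.35},
  {"dx": 0, "dy": 0, "dz": 0, "ax": 0, "ay": 0, "az": 0, "gripper": 0.35},
  {"dx": 0, "dy": 0, "dz": 0, "ax": 0, "ay": 0, "az": 0, "gripper": 0.35},
  {"dx": 0, "dy": 0, "dz": 0, "ax": 0, "ay": 0, "az": 0, "gripper": 0.35},
])

```text
clock: 23.08
eef_pos: [506.2, -96.4, 138.5]
tool_rot: [-3.141, 0.001, 0.052]
force: [-0.1, 0.3, -0.2]
width: 30.1
gripper_force: 0.0
```

```bash
python3 look.py s7 && python3 -c "
from cell import ctrl
print(ctrl.finish_job())"
```

```text
[506.23064651 -96.37249979 138.51378801] [-3.14123541e+00  1.49905710e-03  5.20661022e-02] [-0.09174963  0.33920356 -0.17139454] 30.085467815079483
red [568.2 -65.   64.8] 136 [ 553.26364815 -171.44799987   47.43024044] [762.28822176 -58.19934611 257.99331932]
y -58 -35 295 b range [15.8 41.9] top 31.3 144
y -35 -20 176 b range [16.9 42.6] top 32.5 84
y 20 35 157 b range [16.1 41.6] top 31.6 82
y 35 58 227 b range [15.7 42.1] top 31.8 107
the job is handed in; nothing more can be done
None
```

The red tube is caught square in the nest (axis about 31 mm along the bench's x), pushed home with about 9.5 N and let go; the blue tube is still in the rack, and the job was handed in at about 23 s without reporting a verdict.

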